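# Pack the drive brackets from behind the bottles

### The job

Pack the two flat L-shaped bracket plates into the wooden tray so that both lie flat on its floor side by side, tab beside tab (they fit only when nested together). One of them lies on the black stand behind the bottle and the canister: before fetching it, move both containers aside to stand together on the grey side mat, and only once both plates are packed stand each container back on the very spot of the stand where it was at the start. Keep the containers upright throughout.

Things in the scene. Friction and masses are not known exactly. Their poses are not given: they have to be found in the camera images.
- narrow_plate: Flat aluminium L-shaped plate, 6 mm thick, 108 x 50 mm, 70 g; origin: centre of the 108 x 50 outline, on the underside, z up. Bar at x -54..54, y -25..1 mm; tab (42 mm long) at x -54..-12, y 1..25. Grip it by its square post, 16 x 16 mm, centred at x -8, y -4, top 30 mm above the underside. The shorter tab; starts on the stand, behind the containers.
- wide_plate: Flat aluminium L-shaped plate, 6 mm thick, 108 x 50 mm, 70 g; origin: centre of the 108 x 50 outline, on the underside, z up. Bar at x -54..54, y -25..1 mm; tab (56 mm long) at x -54..2, y 1..25. Grip it by its square post, 16 x 16 mm, centred at x -8, y -4, top 30 mm above the underside. The longer tab; starts alone on the bench.
- bottle: Round amber jar-shaped bottle with a black cap, 46 mm across, 110 mm tall, about 0.18 kg, upright, straight-sided from 5 to 75 mm height. Origin: centre of its underside, z up. At the start it stands on the black stand in front of the plate.
- canister: White square canister 44 x 44 mm, 96 mm tall, with a round grey cap (28 mm across) on top, 110 mm in all, about 0.15 kg, upright; sides along its x and y. Origin: centre of its underside, z up. At the start it stands on the black stand beside the bottle, 96 mm from it, centre to centre.
- stand: Fixed black stand: a sheet 124 (x) x 184 (y) x 3 mm with a rail 4 mm thick along its +x edge, 28 mm high. Origin: centre of its underside; z up. On it stand the containers, near x -30, y +48 and -48 mm (either way round), and behind them the plate, its length along y.
- tray: Fixed wooden tray, empty: outside 128 (x) x 96 (y) x 12 mm, walls and floor 5 mm thick, inside 118 x 86 mm. Origin: centre of its underside; z up. Nested plates (bars along the two long walls, tabs inward and beside each other, one plate turned half round) fill 108 x 76 mm of it.
- side_mat: Fixed grey rubber mat, 150 (x) x 100 (y) x 3 mm, empty at the start: the side area. Origin: centre of its underside; x along its length, z up.
Mind the look-alikes: they are no part of the job. Leave any blue look-alike of the narrow_plate alone.

How it is judged:
On the way, in this order (a step that is already met when the one before it is completed fails the run):
1. the bottle and the canister both stand on the side mat, the narrow plate still in its place (x of bottle in the frame of side_mat between -0.08 and 0.08 m and y of bottle in the frame of side_mat between -0.055 and 0.055 m and z of bottle in the frame of side_mat between 0 and 0.007 m and angle between each of bottle, canister's own z axis and vertical below 0.1 rad and x of canister in the frame of side_mat between -0.08 and 0.08 m and y of canister in the frame of side_mat between -0.055 and 0.055 m and z of canister in the frame of side_mat between 0 and 0.007 m and distance of narrow_plate from where it was at the start of the episode below 0.03 m), for 0.2 s.
2. both plates lie flat on the tray's floor, the containers still on the side mat (x of narrow_plate in the frame of tray between -0.015 and 0.015 m and y of narrow_plate in the frame of tray between -0.03 and 0.03 m and z of narrow_plate in the frame of tray between 0.003 and 0.0085 m and angle between each of narrow_plate, wide_plate's own z axis and vertical below 0.06 rad and x of wide_plate in the frame of tray between -0.015 and 0.015 m and y of wide_plate in the frame of tray between -0.03 and 0.03 m and z of wide_plate in the frame of tray between 0.003 and 0.0085 m and x of bottle in the frame of side_mat between -0.08 and 0.08 m and y of bottle in the frame of side_mat between -0.055 and 0.055 m and z of bottle in the frame of side_mat between 0 and 0.007 m and angle between each of bottle, canister's own z axis and vertical below 0.1 rad and x of canister in the frame of side_mat between -0.08 and 0.08 m and y of canister in the frame of side_mat between -0.055 and 0.055 m and z of canister in the frame of side_mat between 0 and 0.007 m), for 0.2 s.
At the end, for the whole second after the job is handed in: Both plates lie flat on the floor of the tray, nested (undersides within 3.5 mm of its floor, tilted less than 0.06 rad, inside its walls); bottle and canister each stand upright (within 0.1 rad) within 15 mm of where they stood at the start; all released and at rest (x of narrow_plate in the frame of tray between -0.015 and 0.015 m and y of narrow_plate in the frame of tray between -0.03 and 0.03 m and z of narrow_plate in the frame of tray between 0.003 and 0.0085 m and angle between each of narrow_plate, wide_plate's own z axis and vertical below 0.06 rad and x of wide_plate in the frame of tray between -0.015 and 0.015 m and y of wide_plate in the frame of tray between -0.03 and 0.03 m and z of wide_plate in the frame of tray between 0.003 and 0.0085 m and distance of each of bottle, canister from where it was at the start of the episode below 0.015 m and angle between each of bottle, canister's own z axis and vertical below 0.1 rad and linear speed of each of bottle, canister, narrow_plate, wide_plate below 0.02 m/s); the robot touches nothing.
It fails at once if a container is tipped by more than 0.5 rad (angle between any of bottle, canister's own z axis and vertical above 0.5 rad).
It also fails if it takes over 152 s, if anything falls off the work surface, if the arm or the gripper's body presses on something with over 40 N, if the wrist force passes 120 N, or if a joint passes its speed limit or range.

### The arm

A 6-joint arm with a two-finger parallel gripper is mounted at the origin on the work surface. World frame = base frame: x ahead of the robot, y to its left, z up, the work surface at z = 0. Lengths are in m, angles in rad, forces in N, time in s.
With the tool pointing down it reaches from about 0.25 to 0.775 m from the base axis. Payload 4 kg.
Tool frame: the origin (TCP) lies between the finger pads; the fingertips stand 14 mm ahead of it and the grasp point (between the pads) lies 5 mm behind it (nose_length is the distance from the TCP to the fingertips, in m); z points along the fingers, y is the line along which they close (so a half turn about z gives the same grasp; the last joint's range is limited). The gripper opens to 94 mm and grips with 3 to 60 N. Pads are 16 mm wide; open, the fingers measure 119 mm over their backs; the gripper's body (75 mm by 177 mm) begins 78 mm behind the grasp point.
Start: joints at [-0.103, 0.087, 1.371, -0, 1.684, -0.103], TCP at [0.55, -0, 0.22] pointing down, gripper open.
Joint ranges: [-3.1, 3.1], [-0.76, 2.03], [0.27, 2.55], [-1.08, 4.22], [0.17, 2.65], [-2.57, 2.57]. Speed limits (rad/s): [2.79, 2.79, 3.14, 3.14, 3.14, 3.14].

### API

Orientations are given as [roll, pitch, yaw] about the fixed x, y, z axes, in that order (R = Rz(yaw) Ry(pitch) Rx(roll)).
In Python, from bench import * gives the robot as it stands.
- The arm moves only by the tool move_arm, never from a script. Its argument "steps" is one flat list of numbers, 7 for each row, row after row: the turn, a rotation vector about the world's x, y, z in rad, then the shift along the world's x, y, z in m, then the opening, from 0 (shut) to 1 (fully open). A call has 1 to 12 rows; each row is the pose to reach, as a shift and turn from the pose commanded when the call began; what a row does not reach only later rows make up. A row lasts 1/10 s, in which the tool goes at most 50 mm and 8.59 degrees, less where a joint would pass 70% of its speed; a pose out of reach is approached as far as the arm can. A call with a gripper value outside its range is refused whole. The fingers move at their own pace and stop on an object; the grip force is fixed at half the most. Time passes only in rows, so rows that repeat a pose let the fingers close. It gives the time, the measured TCP pose, the force, the opening and the grip force at its end, in the units of the state.
- get_obs(): the state, without advancing time (a new reading comes with each control period).
- snapshot(name): name is "scene" or "side" or "wrist"; returns (picture, depth): 420x560x3 uint8, red, green, blue; 420x560 float32, m along the optical axis (not along the pixel's ray), 0 where there is no reading.
- camera_model(name): a dict with "fx", "fy", "cx", "cy" (pixels), "rvec" (rotation vector, rad) and "tvec" (3), from world to camera coordinates, as OpenCV has them. Camera axes: x right, y down, z forward; pixel columns grow to the right and rows downward; lengths in m; the calibration is good to about 2 mm. A picture is of the moment at which its call begins: read the wrist's pose just before it. camera_model takes no time and is no camera call; for the wrist camera it gives the pose at the moment of the call.
- close_job(): hands the job in; it is judged then, once.
Trained networks look in the newest picture that a camera, given by its name, has taken for a name from the list of things; names that differ only in an ending like _2 or _b are one class to them, and where a whole thing is asked for, a point or a joint stands for the part that bears it (a point fixed in the world has none). Each returns a list of dicts, best first, with "score" (0 to 1); they miss things now and then, are a little off and sometimes report something else, mostly with a low value. They report only what shows in the picture. A call takes as long as a camera call. They do not tell look-alikes from the thing itself.
- silhouettes(camera, target): "pixels" (420x560 bool, what is visible of it) and "uv" ([column, row] in pixels, amid what is visible of it).
- spot_point(camera, target): "uv" ([column, row] in pixels: a listed point, or the origin of a listed thing).
The state is a dict: "time": time; "joint_positions": joint angles; "qvel": joint speeds; "joint_torque": joint torques, N m; "tool_pos": TCP position; "ee_rot": TCP orientation; "wrist_force": force on the tool from outside, world axes, zero at the start; "wrist_torque": the same for the moment, N m; "width": finger opening in m; "finger_force": force on a finger pad.
Only numpy, scipy, OpenCV 4.12 (cv2) and the standard library are available. Lean on these libraries where they do the work, as an engineer would, in place of code of your own. Each camera call takes 0.05 s, during which the arm holds its last target. There are 200 camera calls.

## Working session

There is one attempt and no reset: what is moved stays moved. The work goes in short steps, Python scripts to look and compute and a tool call to move; the robot and the scene stay as the last step left them, time stands still between calls to the robot, and variables do not carry over. Pictures are saved under pics/ and viewed, at most 14 in all, crops included, and the job is handed in when it is done.

Besides the shell and the picture viewer there is one more tool, called after ">>>" as name(argument=value, ...) on one line, values as JSON. move_arm: Moves the arm, as the interface text tells. Its arguments: {"type":"object","properties":{"steps":{"type":"array"}},"required":["steps"]}

```bash
ls; mkdir -p pics; cat > h.py <<'E'
from bench import *
import numpy as np, cv2
def cam(n):
    m=camera_model(n); R=cv2.Rodrigues(np.array(m["rvec"],float))[0]; return m,R,np.array(m["tvec"],float).ravel()
def unproj(n,u,v,d,c=None):
    m,R,t=c or cam(n)
    p=np.stack([(u-m["cx"])/m["fx"]*d,(v-m["cy"])/m["fy"]*d,d],-1)
    return (p-t)@R
def ray_z(n,u,v,z,c=None):
    m,R,t=c or cam(n)
    o=-R.T@t; d=np.array([(u-m["cx"])/m["fx"],(v-m["cy"])/m["fy"],1])@R
    return o+d*(z-o[2])/d[2]
def save(n,img): cv2.imwrite(f"pics/{n}.png",cv2.cvtColor(img,cv2.COLOR_RGB2BGR))
E
python3 - <<'E'
from h import *
for n in ["scene","side"]:
    c=cam(n); im,d=snapshot(n); save(n+"0",im); np.savez(f"{n}0.npz",im=im,d=d)
    for t in ["narrow_plate","wide_plate","bottle","canister","stand","tray","side_mat"]:
        for s in silhouettes(n,t)[:3]:
            v,u=np.nonzero(s["pixels"]); dd=d[v,u]; ok=dd>0
            P=unproj(n,u[ok],v[ok],dd[ok],c)
            print(n,t,round(s["score"],2),np.round(s["uv"]),ok.sum(),np.round(np.median(P,0),3),np.round(P.min(0),3),np.round(P.max(0),3))
print(get_obs()["time"])
E
```

```text
pics
scene narrow_plate 0.69 [410. 160.] 616 [0.267 0.341 0.006] [ 0.199  0.317 -0.004] [0.311 0.376 0.032]
scene narrow_plate 0.64 [325. 277.] 866 [0.592 0.106 0.009] [0.559 0.045 0.   ] [0.627 0.152 0.036]
scene wide_plate 0.81 [219. 265.] 950 [ 0.562 -0.101  0.006] [ 0.509 -0.141 -0.002] [ 0.625 -0.074  0.033]
scene bottle 0.8 [299. 236.] 908 [0.545 0.057 0.087] [ 0.443  0.037 -0.001] [0.554 0.081 0.117]
scene bottle 0.59 [407. 229.] 2676 [0.468 0.299 0.003] [ 0.375  0.233 -0.002] [0.548 0.367 0.008]
scene canister 0.96 [350. 248.] 1060 [0.567 0.15  0.087] [ 0.467  0.128 -0.001] [0.578 0.207 0.117]
scene stand 0.57 [321. 270.] 3342 [0.583 0.096 0.004] [ 0.491 -0.003 -0.003] [0.65  0.204 0.091]
scene tray 0.6 [129. 227.] 2428 [ 0.474 -0.304  0.005] [ 0.401 -0.36  -0.002] [ 0.544 -0.243  0.015]
scene side_mat 0.57 [405. 227.] 2715 [0.467 0.3   0.003] [ 0.375  0.235 -0.002] [0.548 0.367 0.008]
side narrow_plate 0.67 [351. 181.] 337 [0.586 0.096 0.009] [0.562 0.044 0.002] [0.626 0.15  0.034]
side narrow_plate 0.58 [217. 145.] 344 [0.262 0.336 0.006] [ 0.196  0.314 -0.001] [0.309 0.406 0.033]
side wide_plate 0.91 [359. 237.] 803 [ 0.553 -0.109  0.006] [ 0.506 -0.144 -0.001] [ 0.622 -0.058  0.032]
side bottle 0.64 [331. 171.] 951 [0.525 0.042 0.07 ] [0.505 0.033 0.004] [0.566 0.167 0.116]
side canister 0.83 [333. 143.] 294 [0.547 0.139 0.099] [ 0.525  0.071 -0.001] [0.574 0.312 0.115]
side stand 0.83 [353. 197.] 1300 [0.583 0.048 0.003] [ 0.487 -0.004 -0.003] [0.661 0.215 0.036]
side tray 0.77 [336. 318.] 3813 [ 0.471 -0.307  0.006] [ 0.4   -0.364 -0.001] [ 0.546 -0.24   0.016]
side side_mat 0.7 [289. 148.] 991 [0.46  0.296 0.003] [ 0.38   0.23  -0.001] [0.544 0.366 0.007]
0.8
```

```bash
python3 - <<'E'
from h import *
im,d=snapshot("wrist"); save("wrist0",im)
m,R,t=cam("wrist"); print(np.round(-R.T@t,3),np.round(R,2),m["fx"])
a=np.load("scene0.npz")["im"]
# enlarged crop: both narrow look-alikes
save("crop0",np.hstack([cv2.resize(a[200:320,270:390],(400,400),interpolation=cv2.INTER_CUBIC),cv2.resize(a[110:230,350:470],(400,400),interpolation=cv2.INTER_CUBIC)]))
E
```

```text
[0.55  0.075 0.385] [[ 1.   -0.   -0.  ]
 [ 0.   -0.97  0.26]
 [-0.   -0.26 -0.97]] 317.2349033537439
```

View pics/scene0.png

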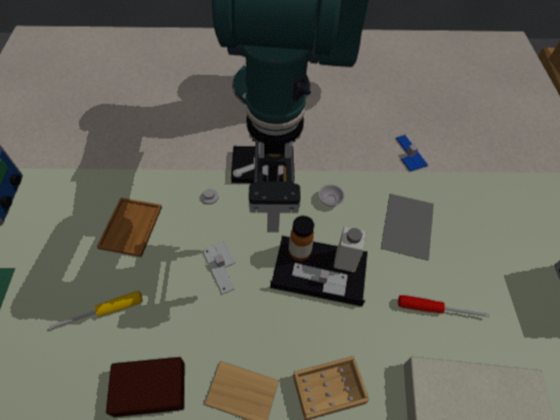

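View pics/crop0.png

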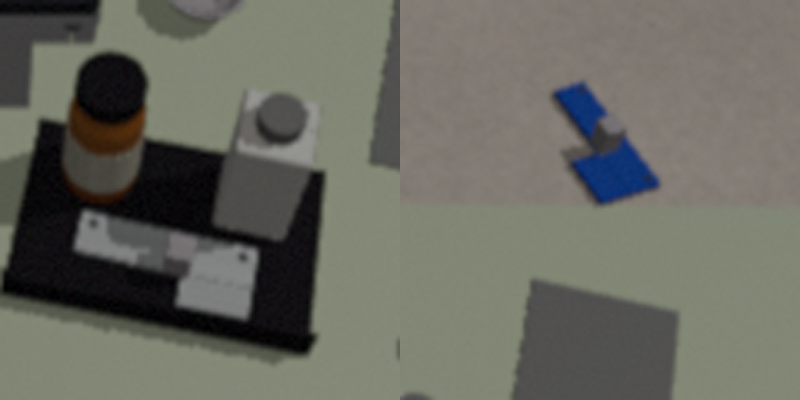

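View pics/wrist0.png

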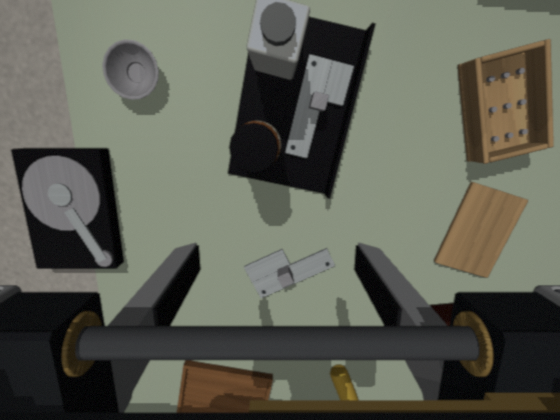

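The (325,277) plate in the scene view is aluminium and lies on the black stand behind the containers, so it is the narrow_plate. The one at (410,155) is blue, so it is the look-alike and I leave it alone. The tray is the empty brown one at (129,227). The pegged tray at (330,388) is a decoy. In the wrist view the bottle is at (256,147), the canister at (278,25), the narrow plate at (318,105) and the wide plate at (288,270).

I'll take wrist views over the tray and the mat next.

```bash
cat > look.py <<'E'
from h import *; import sys,pickle
def look(n,key,names):
    o=get_obs(); c=cam(n); im,d=snapshot(n)
    S={t:[(s["score"],s["pixels"],s["uv"]) for s in silhouettes(n,t)[:3]] for t in names}
    pickle.dump(dict(c=c,im=im,d=d,S=S,o=o),open(key+".pkl","wb"))
    for t in names:
        for s,p,uv in S[t]:
            v,u=np.nonzero(p); dd=d[v,u]; k=dd>0; P=unproj(n,u[k],v[k],dd[k],c)
            print(key,t,round(s,2),np.round(uv),p.sum(),np.round(np.median(P,0),3) if k.any() else "")
    return im
E
python3 - <<'E'
from look import *
A=["narrow_plate","wide_plate","bottle","canister","stand"]
look("wrist","w0",A); look("scene","s0",A+["tray","side_mat"]); look("side","d0",A+["tray","side_mat"])
o=get_obs(); print(o["tool_pos"],o["ee_rot"],o["joint_positions"],o["width"],o["time"])
E
```

```text
w0 narrow_plate 0.63 [314.  96.] 3200 [0.589 0.11  0.009]
w0 wide_plate 0.69 [281. 265.] 2300 [ 0.553 -0.1    0.006]
w0 bottle 0.67 [254. 143.] 2033 [0.531 0.061 0.113]
w0 canister 0.98 [278.  35.] 3839 [0.55  0.146 0.099]
w0 stand 0.68 [318. 116.] 10968 [0.587 0.098 0.003]
s0 narrow_plate 0.82 [410. 158.] 569 [0.267 0.34  0.006]
s0 wide_plate 0.67 [220. 262.] 962 [ 0.561 -0.102  0.006]
s0 bottle 0.66 [301. 240.] 921 [0.545 0.058 0.086]
s0 canister 0.94 [350. 246.] 1087 [0.567 0.149 0.086]
s0 stand 0.94 [320. 271.] 3305 [0.583 0.097 0.004]
s0 tray 0.69 [129. 229.] 2473 [ 0.475 -0.304  0.005]
d0 narrow_plate 0.73 [216. 143.] 334 [0.259 0.336 0.006]
d0 narrow_plate 0.71 [350. 180.] 312 [0.585 0.095 0.009]
d0 wide_plate 0.9 [359. 236.] 804 [ 0.554 -0.109  0.006]
d0 bottle 0.79 [332. 172.] 959 [0.525 0.042 0.068]
d0 canister 0.85 [333. 142.] 291 [0.546 0.139 0.099]
d0 stand 0.86 [355. 194.] 1303 [0.586 0.053 0.003]
d0 tray 0.61 [336. 317.] 3744 [ 0.471 -0.306  0.006]
d0 side_mat 0.93 [294. 149.] 938 [0.462 0.295 0.003]
[ 5.50017777e-01 -2.95151296e-06  2.19534220e-01] [3.14144096e+00 7.77046270e-07 1.57081275e+00] [-1.03102756e-01  8.71512457e-02  1.37069671e+00  1.49365500e-05
  1.68359373e+00 -1.03117500e-01] 0.09399440109758343 1.95
```

>>> move_arm(steps=[0,0,0,-0.08,-0.35,0,1,0,0,0,-0.08,-0.35,0,1,0,0,0,-0.08,-0.35,0,1,0,0,0,-0.08,-0.35,0,1,0,0,0,-0.08,-0.35,0,1,0,0,0,-0.08,-0.35,0,1,0,0,0,-0.08,-0.35,0,1,0,0,0,-0.08,-0.35,0,1,0,0,0,-0.08,-0.35,0,1,0,0,0,-0.08,-0.35,0,1,0,0,0,-0.08,-0.35,0,1,0,0,0,-0.08,-0.35,0,1])

```text
time: 3.15
tool_pos: [0.4707, -0.3484, 0.2199]
ee_rot: [3.141, 0.0, 1.573]
wrist_force: [0.7, -0.3, 0.1]
width: 0.0941
finger_force: 0.0
```

```bash
python3 - <<'E'
from look import *
save("w1",look("wrist","w1",["tray","wide_plate"]))
E
```

```text
w1 tray 0.6 [278. 154.] 9380 [ 0.47  -0.301  0.005]
```

>>> move_arm(steps=[0,0,0,0,0.57,0,1,0,0,0,0,0.57,0,1,0,0,0,0,0.57,0,1,0,0,0,0,0.57,0,1,0,0,0,0,0.57,0,1,0,0,0,0,0.57,0,1,0,0,0,0,0.57,0,1,0,0,0,0,0.57,0,1,0,0,0,0,0.57,0,1,0,0,0,0,0.57,0,1,0,0,0,0,0.57,0,1,0,0,0,0,0.57,0,1])

```text
time: 4.5
tool_pos: [0.4689, 0.2243, 0.2195]
ee_rot: [3.142, -0.002, 1.576]
wrist_force: [0.4, -1.1, 0.1]
width: 0.0938
finger_force: 0.0
```

```bash
cat > fit.py <<'E'
from h import *; import pickle,sys
from scipy.optimize import minimize
def box(x0,x1,y0,y1,z0,z1): return np.array([[x,y,z] for x in(x0,x1) for y in(y0,y1) for z in(z0,z1)])/1e3
def cyl(r,z0,z1,x=0,y=0):
    a=np.linspace(0,2*np.pi,40,endpoint=False); return np.vstack([np.c_[x+r*np.cos(a),y+r*np.sin(a),0*a+z] for z in(z0,z1)])/1e3
M={"narrow_plate":[box(-54,54,-25,1,0,6),box(-54,-12,1,25,0,6),box(-16,0,-12,4,6,30)],
"wide_plate":[box(-54,54,-25,1,0,6),box(-54,2,1,25,0,6),box(-16,0,-12,4,6,30)],
"bottle":[cyl(23,0,75),cyl(23,0,78),cyl(17,78,110)],
"canister":[box(-22,22,-22,22,0,96),cyl(14,96,110)],
"tray":[box(-64,64,-48,48,0,12)],"side_mat":[box(-75,75,-50,50,0,3)],
"stand":[box(-62,62,-92,92,0,3),box(58,62,-92,92,3,28)]}
SS=4
def render(parts,p,c,shape=(420,560)):
    m,R,t=c; x,y,z,a=p; ca,sa=np.cos(a),np.sin(a); img=np.zeros((shape[0]*SS,shape[1]*SS),np.uint8)
    for P in parts:
        W=P@np.array([[ca,sa,0],[-sa,ca,0],[0,0,1]])+[x,y,z]; C=W@R.T+t
        uv=np.c_[C[:,0]/C[:,2]*m["fx"]+m["cx"],C[:,1]/C[:,2]*m["fy"]+m["cy"]]
        h=cv2.convexHull(((uv+.5)*SS*16).astype(np.int32)); cv2.fillConvexPoly(img,h,1,cv2.LINE_8,4)
    return cv2.resize(img.astype(np.float32),shape[::-1],interpolation=cv2.INTER_AREA)
def cost(p,name,views):
    s=0
    for c,mask,ign in views:
        r=render(M[name],p,c); w=~ign
        s+=np.abs(r-mask)[w].sum()/max(np.maximum(r,mask)[w].sum(),1)
    return s/len(views)
def fit(name,views,p0,fixz=True,yaws=None):
    best=None
    for a in (yaws if yaws is not None else [p0[3]]):
        for q in ([p0[0],p0[1],a],):
            f=(lambda v:cost([v[0]/1e3,v[1]/1e3,p0[2],v[2]/30],name,views)) if fixz else (lambda v:cost([v[0]/1e3,v[1]/1e3,v[3]/1e3,v[2]/30],name,views))
            x0=np.array([q[0]*1e3,q[1]*1e3,q[2]*30]+([] if fixz else [p0[2]*1e3]))
            sim=np.vstack([x0]+[x0+d for d in np.eye(len(x0))*5])
            r=minimize(f,x0,method="Nelder-Mead",options=dict(initial_simplex=sim,xatol=.05,fatol=1e-5,maxiter=250))
            if best is None or r.fun<best.fun: best=r
    v=best.x; return np.array([v[0]/1e3,v[1]/1e3,p0[2] if fixz else v[3]/1e3,v[2]/30]),best.fun
E
python3 - <<'E'
from look import *
save("w2",look("wrist","w2",["side_mat","canister","bottle","narrow_plate","stand"]))
from fit import *
V={k:pickle.load(open(k+".pkl","rb")) for k in["w0","w1","w2","s0","d0"]}
# (view, index) to use
U={"tray":["w1","s0","d0"],"side_mat":["w2","d0"],"stand":["w0","s0","d0","w2"],"bottle":["w0","s0","d0","w2"],"canister":["w0","s0","d0","w2"],"narrow_plate":["w0","d0","w2"],"wide_plate":["w0","s0","d0"]}
G={"tray":(.472,-.303,0),"side_mat":(.462,.3,0),"stand":(.58,.1,0),"bottle":(.53,.058,.003),"canister":(.555,.15,.003),"narrow_plate":(.595,.1,.003),"wide_plate":(.558,-.106,0)}
occ={"stand":["bottle","canister","narrow_plate"],"narrow_plate":["bottle","canister"],"canister":["bottle"]}
for t in U:
    vs=[]
    for k in U[t]:
        S=V[k]["S"].get(t,[])
        best=None
        for s,p,uv in S:
            P=ray_z(k,uv[0],uv[1],.005,V[k]["c"])
            if np.hypot(*(P[:2]-G[t][:2]))<.12: best=p;break
        if best is None: print("no",t,k);continue
        ign=np.zeros((420,560),bool)
        for o in occ.get(t,[]):
            for s,p,uv in V[k]["S"].get(o,[])[:1]: ign|=cv2.dilate(p.astype(np.uint8),np.ones((3,3)))>0
        ign&=~best
        if k[0]=="w": 
            pass
        vs.append((V[k]["c"],best.astype(np.float32),ign,k))
    ys={"stand":[-.25],"tray":[-.3,0,.3],"side_mat":[-.3,0,.3],"canister":[-.6,-.2,.2,.6],"bottle":[0]}.get(t,np.arange(0,6.2,.7))
    vv=[v[:3] for v in vs]
    r,f=fit(t,vv,[*G[t],0],yaws=ys); print(t,np.round(r,4),round(f,3))
    r2,f2=fit(t,vv,r,fixz=False); print("   freez",np.round(r2,4),round(f2,3))
    for v in vs:
        r3,f3=fit(t,[v[:3]],r); print("   ",v[3],np.round(r3,4),round(f3,3))
E
```

```text
w2 side_mat 0.79 [270. 126.] 11529 [0.46  0.303 0.003]
w2 canister 0.92 [343. 262.] 2217 [0.535 0.162 0.085]
w2 bottle 0.92 [328. 359.] 1748 [0.526 0.07  0.111]
w2 narrow_plate 0.94 [357. 309.] 631 [0.578 0.067 0.008]
w2 narrow_plate 0.74 [94. 83.] 3453 [0.266 0.342 0.006]
w2 narrow_plate 0.22 [272. 128.] 11364 [0.46  0.303 0.003]
w2 stand 0.73 [367. 246.] 4557 [0.577 0.155 0.003]
tray [ 0.4709 -0.3031  0.     -0.1963] 0.029
   freez [ 0.4709 -0.3032  0.0005 -0.194 ] 0.028
    w1 [ 0.4708 -0.3033  0.     -0.1937] 0.016
    s0 [ 0.4712 -0.3035  0.     -0.1941] 0.033
    d0 [ 0.4707 -0.3022  0.     -0.1962] 0.029
side_mat [ 0.4607  0.3005  0.     -0.2758] 0.058
   freez [ 0.4607  0.3005  0.     -0.2758] 0.058
    w2 [ 0.4608  0.3005  0.     -0.279 ] 0.016
    d0 [ 0.4608  0.3016  0.     -0.2776] 0.096
stand [ 0.5682  0.1005  0.     -0.2071] 0.254
   freez [ 5.682e-01  1.006e-01 -1.000e-04 -2.083e-01] 0.253
    w0 [ 0.568   0.1002  0.     -0.2114] 0.013
    s0 [ 0.569   0.1006  0.     -0.2119] 0.214
    d0 [ 0.5681  0.1018  0.     -0.1945] 0.257
    w2 [ 0.5679  0.1004  0.     -0.2082] 
[... 365 characters left out ...]
08 -0.2461] 0.16
    w0 [ 0.5501  0.1541  0.003  -0.2522] 0.04
    s0 [ 0.5499  0.154   0.003  -0.2414] 0.046
    w2 [ 0.5459  0.1546  0.003  -0.0729] 0.393
narrow_plate [5.9540e-01 9.4400e-02 3.0000e-03 4.4687e+00] 0.337
   freez [5.9570e-01 9.4400e-02 3.0000e-04 4.4738e+00] 0.333
    w0 [5.9550e-01 9.4300e-02 3.0000e-03 4.4793e+00] 0.049
    d0 [5.9520e-01 9.6500e-02 3.0000e-03 4.4668e+00] 0.247
    w2 [5.9440e-01 9.4800e-02 3.0000e-03 4.4728e+00] 0.705
wide_plate [ 0.5643 -0.0975  0.      6.7362] 0.068
   freez [ 0.5643 -0.0975  0.      6.7362] 0.068
    w0 [ 0.5641 -0.0972  0.      6.7384] 0.062
    s0 [ 0.5643 -0.0983  0.      6.746 ] 0.059
    d0 [ 0.5645 -0.0968  0.      6.7248] 0.066
```

View pics/w2.png

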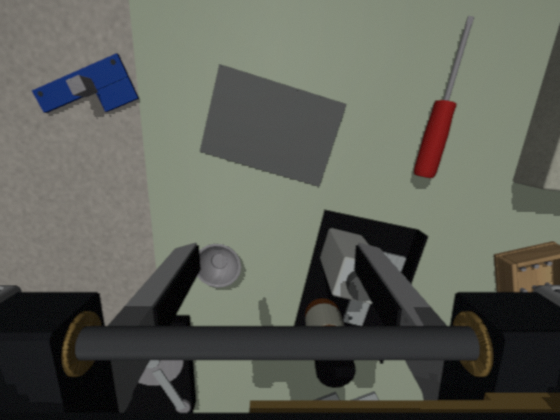

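The wrist view shows the empty mat at (272,125) and the blue look-alike at (88,82). The fits agree across views to about 1 mm, and their heights match the text. I'll do the canister first.

>>> move_arm(steps=[0,0,-0.245,0.08,-0.066,0,1,0,0,-0.245,0.08,-0.066,0,1,0,0,-0.245,0.08,-0.066,0,1,0,0,-0.245,0.08,-0.066,0,1,0,0,-0.245,0.08,-0.066,0,1,0,0,-0.245,0.08,-0.066,-0.05,1,0,0,-0.245,0.08,-0.066,-0.09,1,0,0,-0.245,0.08,-0.066,-0.13,1,0,0,-0.245,0.08,-0.066,-0.1675,1,0,0,-0.245,0.08,-0.066,-0.1675,1,0,0,-0.245,0.08,-0.066,-0.1675,1,0,0,-0.245,0.08,-0.066,-0.1675,1])

```text
time: 6.0
tool_pos: [0.5517, 0.1548, 0.0553]
ee_rot: [3.137, -0.002, 1.327]
wrist_force: [-0.2, -0.7, 0.5]
width: 0.0941
finger_force: 0.0
```

>>> move_arm(steps=[0,0,0,0,0,0,1,0,0,0,0,0,0,1,0,0,0,0,0,0,0.3,0,0,0,0,0,0,0.3,0,0,0,0,0,0,0.3,0,0,0,0,0,0,0.3,0,0,0,0,0,0,0.3,0,0,0,0,0,0,0.3,0,0,0,0,0,0,0.3,0,0,0,0,0,0,0.3])

```text
time: 7.0
tool_pos: [0.5501, 0.154, 0.0519]
ee_rot: [3.141, 0.0, 1.326]
wrist_force: [-0.3, 0.0, -0.7]
width: 0.0438
finger_force: 30.0
```

>>> move_arm(steps=[0,0,0,0,0,0.04,0.3,0,0,0,0,0,0.08,0.3,0,0,0,-0.015,0.045,0.08,0.3,0,0,0,-0.03,0.09,0.08,0.3,0,0,0,-0.046,0.134,0.08,0.3,0,0,0,-0.046,0.134,0.08,0.3,0,0,0,-0.046,0.134,0.05,0.3,0,0,0,-0.046,0.134,0.025,0.3,0,0,0,-0.046,0.134,0.01,0.3,0,0,0,-0.046,0.134,0.0015,0.3,0,0,0,-0.046,0.134,0.0015,0.3,0,0,0,-0.046,0.134,0.0015,0.3])

```text
time: 8.2
tool_pos: [0.5048, 0.2879, 0.0542]
ee_rot: [3.14, -0.001, 1.325]
wrist_force: [0.1, 0.5, -2.1]
width: 0.044
finger_force: 30.0
```

>>> move_arm(steps=[0,0,0,0,0,0,0.3,0,0,0,0,0,0,0.66,0,0,0,0,0,0,0.66,0,0,0,0,0,0,0.66,0,0,0,0,0,0,0.66,0,0,0,0,0,0.04,0.66,0,0,0,0,0,0.08,0.66,0,0,0,0,0,0.1185,0.66,0,0,0,0,0,0.1185,0.66,0,0,0,0,0,0.1185,0.66])

```text
time: 9.2
tool_pos: [0.5046, 0.2883, 0.1734]
ee_rot: [3.139, -0.002, 1.326]
wrist_force: [-1.1, 0.5, 0.1]
width: 0.0618
finger_force: 0.0
```

>>> move_arm(steps=[0,0,0,0.024,-0.229,0,1,0,0,0,0.024,-0.229,0,1,0,0,0,0.024,-0.229,0,1,0,0,0,0.024,-0.229,0,1,0,0,0,0.024,-0.229,0,1,0,0,0,0.024,-0.229,0,1,0,0,0,0.024,-0.229,0,1,0,0,0,0.024,-0.229,-0.04,1,0,0,0,0.024,-0.229,-0.08,1,0,0,0,0.024,-0.229,-0.12,1,0,0,0,0.024,-0.229,-0.12,1,0,0,0,0.024,-0.229,-0.12,1])

```text
time: 10.4
tool_pos: [0.5272, 0.0603, 0.0515]
ee_rot: [-3.139, 0.0, 1.328]
wrist_force: [-0.1, 0.1, 0.2]
width: 0.094
finger_force: 0.0
```

>>> move_arm(steps=[0,0,0,0,0,0,1,0,0,0,0,0,0,1,0,0,0,0,0,0,0.3,0,0,0,0,0,0,0.3,0,0,0,0,0,0,0.3,0,0,0,0,0,0,0.3,0,0,0,0,0,0,0.3,0,0,0,0,0,0,0.3,0,0,0,0,0,0,0.3,0,0,0,0,0,0,0.3])

```text
time: 11.4
tool_pos: [0.5284, 0.0589, 0.0521]
ee_rot: [3.141, -0.0, 1.326]
wrist_force: [0.9, 0.1, 0.2]
width: 0.0451
finger_force: 30.0
```

>>> move_arm(steps=[0,0,0,0,0,0.045,0.3,0,0,0,0,0,0.09,0.3,0,0,0,0,0,0.12,0.3,0,0,0,-0.018,0.042,0.12,0.3,0,0,0,-0.036,0.084,0.12,0.3,0,0,0,-0.054,0.126,0.12,0.3,0,0,0,-0.072,0.168,0.12,0.3,0,0,0,-0.09,0.21,0.12,0.3,0,0,0,-0.11,0.254,0.12,0.3,0,0,0,-0.11,0.254,0.12,0.3,0,0,0,-0.11,0.254,0.12,0.3,0,0,0,-0.11,0.254,0.08,0.3])

```text
time: 12.6
tool_pos: [0.4221, 0.3144, 0.1375]
ee_rot: [3.132, -0.009, 1.325]
wrist_force: [0.9, 0.5, -1.3]
width: 0.0454
finger_force: 30.0
```

>>> move_arm(steps=[0,0,0,0,0,-0.03,0.3,0,0,0,0,0,-0.055,0.3,0,0,0,0,0,-0.07,0.3,0,0,0,0,0,-0.0785,0.3,0,0,0,0,0,-0.0785,0.3,0,0,0,0,0,-0.0785,0.3,0,0,0,0,0,-0.0785,0.3,0,0,0,0,0,-0.0785,0.66,0,0,0,0,0,-0.0785,0.66,0,0,0,0,0,-0.0785,0.66,0,0,0,0,0,-0.0785,0.66])

```text
time: 13.7
tool_pos: [0.4182, 0.3132, 0.0538]
ee_rot: [3.141, -0.0, 1.326]
wrist_force: [-0.3, 0.2, -0.1]
width: 0.0619
finger_force: 0.0
```

>>> move_arm(steps=[0,0,0,0,0,0.04,0.66,0,0,0,0,0,0.08,0.66,0,0,0,0,0,0.1265,0.66,0,0,0,0,0,0.1265,0.66,0,0,0,0,0,0.1265,0.66])

```text
time: 14.2
tool_pos: [0.4187, 0.3135, 0.1817]
ee_rot: [3.139, -0.003, 1.326]
wrist_force: [-0.3, 0.6, 0.1]
width: 0.0619
finger_force: 0.0
```

>>> move_arm(steps=[0,0,0.045,0.162,-0.273,0.02,1,0,0,0.045,0.162,-0.273,0.02,1,0,0,0.045,0.162,-0.273,0.02,1,0,0,0.045,0.162,-0.273,0.02,1,0,0,0.045,0.162,-0.273,0.02,1,0,0,0.045,0.162,-0.273,0.02,1,0,0,0.045,0.162,-0.273,0.02,1,0,0,0.045,0.162,-0.273,0.02,1,0,0,0.045,0.162,-0.273,0.02,1,0,0,0.045,0.162,-0.273,0.02,1,0,0,0.045,0.162,-0.273,0.02,1,0,0,0.045,0.162,-0.273,0.02,1])

```text
time: 15.4
tool_pos: [0.5795, 0.0414, 0.2002]
ee_rot: [3.141, -0.0, 1.373]
wrist_force: [0.3, 0.1, 0.2]
width: 0.0936
finger_force: 0.0
```

```bash
python3 - <<'E'
from look import *
from fit import *
A=["narrow_plate","wide_plate"]
im=look("wrist","w3",A+["stand"]); look("scene","s3",A+["bottle","canister"]); look("side","d3",A+["bottle","canister"]); 
V={k:pickle.load(open(k+".pkl","rb")) for k in["w3","s3","d3"]}
G={"narrow_plate":(.5955,.0943,.003,4.475),"wide_plate":(.5642,-.0974,0,.454),"bottle":(.418,.313,.003,0),"canister":(.504,.288,.003,-.245)}
for t in G:
    vs=[]
    for k in V:
        for s,p,uv in V[k]["S"].get(t,[]):
            P=ray_z(k,*uv,.005 if "plate" in t else .05,V[k]["c"])
            if np.hypot(*(P[:2]-G[t][:2]))<.06:
                vs.append((V[k]["c"],p.astype(np.float32),np.zeros((420,560),bool)))
                r,f=fit(t,vs[-1:],G[t]); print(t,k,np.round(r,4),round(f,3)); break
    if len(vs)>1:
        r,f=fit(t,vs,G[t],fixz=False); print(t,"all freez",np.round(r,4),round(f,3))
        c=V["w3"]["c"]
    if "plate" in t:
        e=cv2.Canny((render(M[t],r,V["w3"]["c"])*255).astype(np.uint8),50,150); im[e>0]=[255,0,0]
save("w3",im); print(get_obs()["tool_pos"])
E
```

```text
w3 narrow_plate 0.66 [280. 130.] 3358 [0.59  0.112 0.009]
w3 wide_plate 0.87 [283. 303.] 2288 [ 0.559 -0.098  0.006]
w3 stand 0.76 [247. 143.] 16144 [0.561 0.108 0.003]
s3 narrow_plate 0.96 [325. 278.] 901 [0.592 0.106 0.009]
s3 narrow_plate 0.64 [409. 158.] 561 [0.269 0.341 0.006]
s3 wide_plate 0.67 [220. 259.] 925 [ 0.561 -0.101  0.006]
s3 bottle 0.92 [416. 191.] 842 [0.432 0.305 0.086]
s3 canister 0.89 [416. 228.] 1175 [0.521 0.28  0.078]
d3 narrow_plate 0.85 [352. 181.] 370 [0.586 0.096 0.009]
d3 narrow_plate 0.77 [215. 144.] 308 [0.258 0.337 0.006]
d3 wide_plate 0.66 [359. 236.] 784 [ 0.552 -0.109  0.006]
d3 bottle 0.63 [276. 128.] 711 [0.416 0.296 0.065]
d3 canister 0.69 [305. 132.] 764 [0.5   0.269 0.064]
d3 canister 0.18 [353. 183.] 363 [0.586 0.096 0.009]
narrow_plate w3 [5.9530e-01 9.4700e-02 3.0000e-03 4.4768e+00] 0.032
narrow_plate s3 [5.9560e-01 9.5100e-02 3.0000e-03 4.4817e+00] 0.12
narrow_plate d3 [5.9480e-01 9.4100e-02 3.0000e-03 4.4701e+00] 0.125
narrow_plate all freez [5.9510e-01 9.4900e-02 2.2000e-03 4.4755e+00] 0.093
wide_plate w3 [ 0.5645 -0.0965  0.      0.4466] 0.103
wide_plate s3 [ 0.5649 -0.0971  0.      0.4608] 0.053
wide_plate d3 [ 0.5641 -0.0968  0.      0.4481] 0.077
wide_plate all freez [ 5.644e-01 -9.700e-02 -4.000e-04  4.518e-01] 0.079
bottle s3 [ 0.4145  0.3164  0.003  -0.0112] 0.165
bottle d3 [0.4172 0.3186 0.003  0.0867] 0.072
bottle all freez [ 0.417   0.3148  0.0052 -0.0011] 0.122
canister s3 [ 0.5054  0.2878  0.003  -0.2876] 0.047
canister d3 [ 0.5028  0.2897  0.003  -0.2343] 0.057
canister all freez [ 0.5033  0.2891  0.0018 -0.2693] 0.06
[0.58004252 0.03992742 0.19997975]
```

View pics/w3.png

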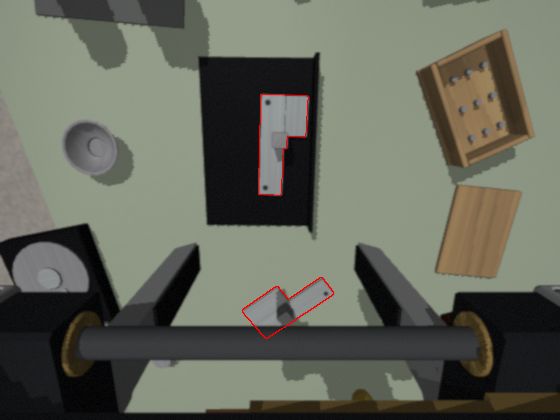

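The overlay matches both plates, with the narrow one at (280,140) and the wide one at (288,305). Both containers stand on the mat. Next I grip the narrow plate's post.

>>> move_arm(steps=[0,0,1.534,0.0133,0.0634,0,0.6,0,0,1.534,0.0133,0.0634,0,0.6,0,0,1.534,0.0133,0.0634,0,0.6,0,0,1.534,0.0133,0.0634,0,0.6,0,0,1.534,0.0133,0.0634,0,0.6,0,0,1.534,0.0133,0.0634,-0.04,0.6,0,0,1.534,0.0133,0.0634,-0.08,0.6,0,0,1.534,0.0133,0.0634,-0.08,0.6,0,0,1.534,0.0133,0.0634,-0.08,0.6,0,0,1.534,0.0133,0.0634,-0.08,0.6,0,0,1.534,0.0133,0.0634,-0.08,0.6,0,0,1.534,0.0133,0.0634,-0.08,0.6])

```text
time: 17.3
tool_pos: [0.5933, 0.1034, 0.12]
ee_rot: [3.142, -0.0, 2.904]
wrist_force: [0.3, -0.0, 0.7]
width: 0.0564
finger_force: 0.0
```

>>> move_arm(steps=[0,0,0,0,0,0,0.6,0,0,0,0,0,0,0.6,0,0,0,0,0,-0.04,0.6,0,0,0,0,0,-0.07,0.6,0,0,0,0,0,-0.09,0.6,0,0,0,0,0,-0.0955,0.6,0,0,0,0,0,-0.0955,0.6,0,0,0,0,0,-0.0955,0.6,0,0,0,0,0,-0.0955,0.6])

```text
time: 18.2
tool_pos: [0.5939, 0.1034, 0.0251]
ee_rot: [3.141, 0.001, 2.905]
wrist_force: [0.3, -0.1, 0.0]
width: 0.0565
finger_force: 0.0
```

Gripping it and lifting a little to check the hold.

>>> move_arm(steps=[0,0,0,0,0,0,0.05,0,0,0,0,0,0,0.05,0,0,0,0,0,0,0.05,0,0,0,0,0,0,0.05,0,0,0,0,0,0,0.05,0,0,0,0,0,0,0.05,0,0,0,0,0,0,0.05,0,0,0,0,0,0.03,0.05,0,0,0,0,0,0.06,0.05,0,0,0,0,0,0.0955,0.05,0,0,0,0,0,0.0955,0.05,0,0,0,0,0,0.0955,0.05])

```text
time: 19.4
tool_pos: [0.5937, 0.1034, 0.1206]
ee_rot: [3.141, 0.002, 2.905]
wrist_force: [0.0, 0.5, -1.2]
width: 0.0159
finger_force: 30.0
```

>>> move_arm(steps=[0,0,-1.529,-0.111,-0.3896,0,0.05,0,0,-1.529,-0.111,-0.3896,0,0.05,0,0,-1.529,-0.111,-0.3896,0,0.05,0,0,-1.529,-0.111,-0.3896,0,0.05,0,0,-1.529,-0.111,-0.3896,0,0.05,0,0,-1.529,-0.111,-0.3896,0,0.05,0,0,-1.529,-0.111,-0.3896,0,0.05,0,0,-1.529,-0.111,-0.3896,0,0.05,0,0,-1.529,-0.111,-0.3896,0,0.05,0,0,-1.529,-0.111,-0.3896,0,0.05,0,0,-1.529,-0.111,-0.3896,0,0.05,0,0,-1.529,-0.111,-0.3896,0,0.05])

```text
time: 20.6
tool_pos: [0.4815, -0.2855, 0.118]
ee_rot: [-3.138, -0.002, 1.378]
wrist_force: [-1.2, 0.3, -0.1]
width: 0.0157
finger_force: 30.0
```

>>> move_arm(steps=[0,0,0,0,0,0,0.05,0,0,0,0,0,0,0.05,0,0,0,0,0,-0.04,0.05,0,0,0,0,0,-0.06,0.05,0,0,0,0,0,-0.06,0.05,0,0,0,0,0,-0.06,0.05,0,0,0,0,0,-0.06,0.05])

```text
time: 21.3
tool_pos: [0.4835, -0.2868, 0.062]
ee_rot: [3.138, 0.001, 1.376]
wrist_force: [-0.2, 0.0, 0.1]
width: 0.016
finger_force: 30.0
```

```bash
python3 - <<'E'
from look import *
im=look("wrist","w4",["narrow_plate"]); save("w4",im)
print(get_obs()["tool_pos"],get_obs()["ee_rot"])
E
```

```text
w4 narrow_plate 0.8 [275. 248.] 8235 [ 0.483 -0.279  0.046]
[ 0.48342544 -0.2869182   0.06201709] [3.13821935e+00 1.56758508e-03 1.37615720e+00]
```

View pics/w4.png

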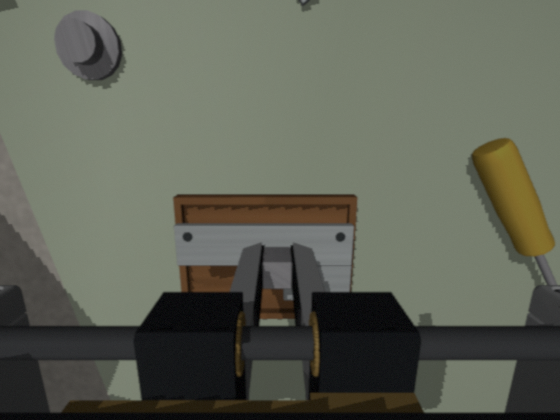

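```bash
python3 - <<'E'
from look import *
from fit import *
look("side","d4",["narrow_plate"]); o=get_obs(); print(o["tool_pos"],o["ee_rot"],o["joint_positions"])
V=pickle.load(open("w4.pkl","rb")); p=V["S"]["narrow_plate"][0][1].astype(np.float32)
ign=np.zeros((420,560),bool); ign[245:]=True; ign[225:,225:335]=True
tx,ty,tz=V["o"]["tool_pos"]
r,f=fit("narrow_plate",[(V["c"],p,ign)],(.4709+.0029,-.3033+.0147,tz-.0215,np.pi-.195)); print(np.round(r,4),f)
def local(P): 
    d=P[:2]-np.array([.4709,-.3033]); c,s=np.cos(-.195),np.sin(-.195); return np.round([c*d[0]+s*d[1],-s*d[0]+c*d[1]],4)
print("tray frame",local(r))
D=pickle.load(open("d4.pkl","rb"))
for s,q,uv in D["S"]["narrow_plate"]:
    if s>.4 and abs(ray_z("side",*uv,.04,D["c"])[1]+.29)<.1:
        i=np.zeros((420,560),bool); v,u=np.nonzero(q); print(s,uv)
        r2,f2=fit("narrow_plate",[(D["c"],q.astype(np.float32),i)],r,fixz=False); print("side",np.round(r2,4),f2)
E
```

```text
d4 narrow_plate 0.87 [218. 142.] 326 [0.26  0.336 0.006]
d4 narrow_plate 0.85 [342. 291.] 1100 [ 0.485 -0.292  0.047]
d4 narrow_plate 0.5 [303. 138.] 506 [0.498 0.267 0.05 ]
[ 0.48305886 -0.28671564  0.06144123] [3.13915865e+00 1.12838225e-03 1.37593549e+00] [-6.36599306e-01  1.94797375e-01  1.56971852e+00  2.08998977e-05
  1.37439400e+00 -4.41743897e-01]
[ 0.474  -0.2908  0.0405  2.9466] 0.03691181540489197
tray frame [0.0006 0.0129]
0.85 [342.2, 291.1]
side [ 0.4739 -0.2878  0.0386  2.9353] 0.15364252030849457
```

>>> move_arm(steps=[0,0,0,0,0.001,-0.01,0.05,0,0,0,0,0.001,-0.02,0.05,0,0,0,0,0.001,-0.028,0.05,0,0,0,0,0.001,-0.033,0.05,0,0,0,0,0.001,-0.033,0.05,0,0,0,0,0.001,-0.033,0.05,0,0,0,0,0.001,-0.033,0.05,0,0,0,0,0.001,-0.033,0.05])

```text
time: 22.3
tool_pos: [0.4822, -0.2852, 0.0268]
ee_rot: [-3.141, -0.0, 1.376]
wrist_force: [-0.1, 0.6, -0.2]
width: 0.0159
finger_force: 30.0
```

>>> move_arm(steps=[0,0,0,0,0,0,0.4,0,0,0,0,0,0,0.4,0,0,0,0,0,0,0.4,0,0,0,0,0,0,0.4,0,0,0,0,0,0.04,0.4,0,0,0,0,-0.02,0.09,1,0,0,0,0,-0.04,0.14,1,0,0,0,0,-0.06,0.193,1,0,0,0,0,-0.06,0.193,1,0,0,0,0,-0.06,0.193,1,0,0,0,0,-0.06,0.193,1,0,0,0,0,-0.06,0.193,1])

```text
time: 23.5
tool_pos: [0.4816, -0.344, 0.2174]
ee_rot: [-3.138, -0.002, 1.376]
wrist_force: [0.9, 0.6, -0.5]
width: 0.09
finger_force: 0.0
```

```bash
cat > traychk.py <<'E'
from look import *
from fit import *
def run(key,names):
    im=look("wrist",key,["tray"]+names)
    V=pickle.load(open(key+".pkl","rb"))
    p=V["S"]["tray"][0][1]; Z=np.zeros((420,560),bool)
    for n in names: p=p|V["S"][n][0][1]
    p=cv2.morphologyEx(p.astype(np.uint8),cv2.MORPH_CLOSE,np.ones((9,9)))
    T,f=fit("tray",[(V["c"],p.astype(np.float32),Z)],(.4709,-.3033,0,-.195)); print("tray",np.round(T,4),round(f,3))
    for n in names:
        g=(.4738,-.2886,.005,np.pi-.195) if n[0]=="n" else (.468,-.318,.005,-.195)
        best=None
        for s,q,uv in V["S"][n]:
            r,f=fit(n,[(V["c"],q.astype(np.float32),Z)],g)
            if best is None or f<best[1]: best=(r,f)
        r,f=best; d=r[:2]-T[:2]; c,s=np.cos(T[3]),np.sin(T[3])
        print(n,np.round(r,4),round(f,3),"in tray",np.round([c*d[0]+s*d[1],-s*d[0]+c*d[1],r[3]-T[3]],4))
        e=cv2.Canny((render(M[n],r,V["c"])*255).astype(np.uint8),50,150); im[e>0]=[255,0,0]
    save(key,im); print(get_obs()["tool_pos"])
E
python3 -c "
from traychk import *
run('w5',['narrow_plate'])"
```

```text
w5 tray 0.68 [256. 173.] 6196 [ 0.461 -0.317  0.005]
w5 narrow_plate 0.59 [275. 142.] 2921 [ 0.487 -0.281  0.011]
tray [ 0.4706 -0.3031  0.     -0.194 ] 0.008
narrow_plate [ 0.4722 -0.2884  0.005   2.9456] 0.046 in tray [-1.3000e-03  1.4700e-02  3.1396e+00]
[ 0.48181649 -0.34426679  0.21797917]
```

View pics/w5.png

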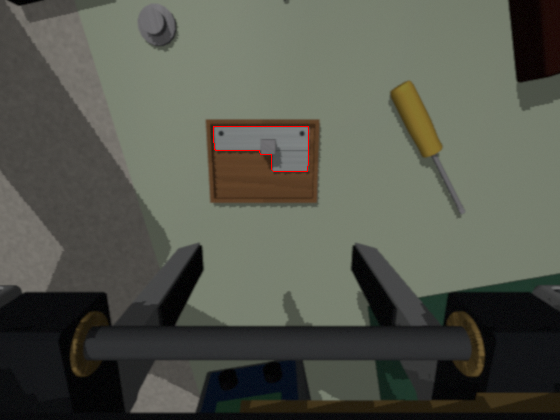

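The narrow plate lies flat in the tray at (-1.3, +14.7) mm; the picture shows it around (262,145). Now the wide plate.

>>> move_arm(steps=[0,0,0.647,0.0766,0.2409,-0.1,0.6,0,0,0.647,0.0766,0.2409,-0.1,0.6,0,0,0.647,0.0766,0.2409,-0.1,0.6,0,0,0.647,0.0766,0.2409,-0.1,0.6,0,0,0.647,0.0766,0.2409,-0.1,0.6,0,0,0.647,0.0766,0.2409,-0.1,0.6,0,0,0.647,0.0766,0.2409,-0.1,0.6,0,0,0.647,0.0766,0.2409,-0.1,0.6,0,0,0.647,0.0766,0.2409,-0.1,0.6,0,0,0.647,0.0766,0.2409,-0.1,0.6,0,0,0.647,0.0766,0.2409,-0.1,0.6])

```text
time: 24.75
tool_pos: [0.559, -0.1056, 0.1207]
ee_rot: [3.141, 0.001, 2.021]
wrist_force: [0.3, -0.4, -0.2]
width: 0.0565
finger_force: 0.0
```

>>> move_arm(steps=[0,0,0,0,0,0,0.6,0,0,0,0,0,-0.04,0.6,0,0,0,0,0,-0.07,0.6,0,0,0,0,0,-0.09,0.6,0,0,0,0,0,-0.0985,0.6,0,0,0,0,0,-0.0985,0.6,0,0,0,0,0,-0.0985,0.6,0,0,0,0,0,-0.0985,0.6,0,0,0,0,0,-0.0985,0.6])

```text
time: 25.65
tool_pos: [0.5594, -0.1045, 0.0222]
ee_rot: [3.141, 0.001, 2.023]
wrist_force: [-1.0, 0.5, -1.0]
width: 0.0562
finger_force: 0.0
```

>>> move_arm(steps=[0,0,0,0,0,0,0.05,0,0,0,0,0,0,0.05,0,0,0,0,0,0,0.05,0,0,0,0,0,0,0.05,0,0,0,0,0,0,0.05,0,0,0,0,0,0,0.05,0,0,0,0,0,0,0.05,0,0,0,0,0,0.03,0.05,0,0,0,0,0,0.06,0.05,0,0,0,0,0,0.0985,0.05,0,0,0,0,0,0.0985,0.05,0,0,0,0,0,0.0985,0.05])

```text
time: 26.85
tool_pos: [0.5594, -0.1045, 0.1208]
ee_rot: [3.14, 0.001, 2.023]
wrist_force: [-0.3, -0.1, -1.5]
width: 0.0159
finger_force: 30.0
```

>>> move_arm(steps=[0,0,-0.646,-0.1007,-0.2158,0,0.05,0,0,-0.646,-0.1007,-0.2158,0,0.05,0,0,-0.646,-0.1007,-0.2158,0,0.05,0,0,-0.646,-0.1007,-0.2158,0,0.05,0,0,-0.646,-0.1007,-0.2158,0,0.05,0,0,-0.646,-0.1007,-0.2158,0,0.05,0,0,-0.646,-0.1007,-0.2158,0,0.05,0,0,-0.646,-0.1007,-0.2158,-0.03,0.05,0,0,-0.646,-0.1007,-0.2158,-0.06,0.05,0,0,-0.646,-0.1007,-0.2158,-0.06,0.05,0,0,-0.646,-0.1007,-0.2158,-0.06,0.05,0,0,-0.646,-0.1007,-0.2158,-0.06,0.05])

```text
time: 28.05
tool_pos: [0.4594, -0.32, 0.0615]
ee_rot: [3.139, 0.001, 1.378]
wrist_force: [-0.2, -0.3, -0.9]
width: 0.0161
finger_force: 30.0
```

>>> move_arm(steps=[0,0,0,0,0,0,0.05,0,0,0,0,0,0,0.05,0,0,0,0,0,0,0.05])

```text
time: 28.35
tool_pos: [0.4587, -0.3204, 0.061]
ee_rot: [3.14, 0.001, 1.377]
wrist_force: [0.6, 0.1, -0.8]
width: 0.0155
finger_force: 30.0
```

```bash
python3 - <<'E'
from look import *
from fit import *
im=look("wrist","w6",["wide_plate"]); save("w6",im); o=get_obs(); print(o["tool_pos"],o["ee_rot"])
V=pickle.load(open("w6.pkl","rb")); p=V["S"]["wide_plate"][0][1].astype(np.float32)
ign=np.zeros((420,560),bool); ign[250:]=True; ign[225:,225:335]=True
r,f=fit("wide_plate",[(V["c"],p,ign)],(.4668,-.3177,V["o"]["tool_pos"][2]-.0215,-.195)); print(np.round(r,4),f)
d=r[:2]-np.array([.4707,-.3032]); c,s=np.cos(-.194),np.sin(-.194); print("tray",np.round([c*d[0]+s*d[1],-s*d[0]+c*d[1]],4))
E
```

```text
w6 wide_plate 0.6 [270. 251.] 8368 [ 0.456 -0.315  0.045]
[ 0.45836641 -0.32029432  0.06047637] [3.14081040e+00 3.57875131e-04 1.37668789e+00]
[ 0.4665 -0.3194  0.0395 -0.1927] 0.027126580476760864
tray [-0.001  -0.0167]
```

View pics/w6.png

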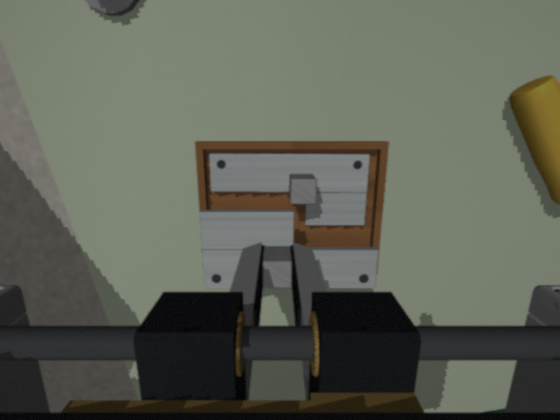

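>>> move_arm(steps=[0,0,0,0,0.001,-0.01,0.05,0,0,0,0,0.001,-0.02,0.05,0,0,0,0,0.001,-0.028,0.05,0,0,0,0,0.001,-0.033,0.05,0,0,0,0,0.001,-0.033,0.05,0,0,0,0,0.001,-0.033,0.05,0,0,0,0,0.001,-0.033,0.05,0,0,0,0,0.001,-0.033,0.05])

```text
time: 29.25
tool_pos: [0.4582, -0.3191, 0.0268]
ee_rot: [-3.141, -0.0, 1.377]
wrist_force: [0.6, 0.5, -0.6]
width: 0.0159
finger_force: 30.0
```

>>> move_arm(steps=[0,0,0,0,0,0,0.4,0,0,0,0,0,0,0.4,0,0,0,0,0,0,0.4,0,0,0,0,0,0,0.4,0,0,0,0,0,0.04,0.4,0,0,0,0,-0.01,0.09,1,0,0,0,0,-0.02,0.14,1,0,0,0,0,-0.03,0.193,1,0,0,0,0,-0.03,0.193,1,0,0,0,0,-0.03,0.193,1,0,0,0,0,-0.03,0.193,1,0,0,0,0,-0.03,0.193,1])

```text
time: 30.45
tool_pos: [0.4574, -0.348, 0.2169]
ee_rot: [-3.137, -0.003, 1.377]
wrist_force: [0.2, -0.6, -0.6]
width: 0.0903
finger_force: 0.0
```

```bash
python3 -c "
from traychk import *
run('w7',['narrow_plate','wide_plate'])
look('scene','s7',['bottle','canister'])
look('side','d7',['bottle','canister'])
v=pickle.load(open('w7.pkl','rb')); 
for n in ['narrow_plate','wide_plate']:
    p=v['S'][n][0][1]; vv,u=np.nonzero(p); d=v['d'][vv,u]; print(n,np.round(np.percentile(unproj('wrist',u,vv,d,v['c'])[:,2],[10,50,80]),4))
"
```

```text
w7 tray 0.85 [289. 149.] 3469 [ 0.477 -0.3    0.01 ]
w7 narrow_plate 0.97 [295. 134.] 2955 [ 0.487 -0.282  0.011]
w7 wide_plate 0.61 [270. 170.] 3019 [ 0.453 -0.321  0.011]
tray [ 0.4707 -0.303   0.     -0.1918] 0.009
narrow_plate [ 0.4718 -0.2885  0.005   2.9483] 0.052 in tray [-1.6000e-03  1.4500e-02  3.1401e+00]
wide_plate [ 0.4655 -0.3175  0.005  -0.1927] 0.034 in tray [-0.0023 -0.0152 -0.0008]
[ 0.45785416 -0.34853434  0.21840369]
s7 bottle 0.95 [419. 191.] 843 [0.432 0.306 0.087]
s7 canister 0.68 [413. 226.] 1088 [0.521 0.28  0.081]
d7 bottle 0.63 [275. 122.] 509 [0.414 0.297 0.082]
d7 canister 0.76 [302. 127.] 307 [0.493 0.27  0.084]
d7 canister 0.33 [343. 304.] 1127 [ 0.485 -0.287  0.011]
narrow_plate [0.0098 0.0108 0.0116]
wide_plate [0.0098 0.0108 0.0116]
```

View pics/w7.png

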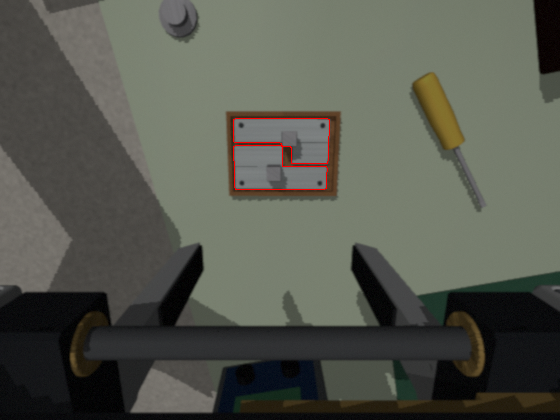

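The plates are nested at (283,155) in the picture and lie flat: the depth gives their tops at 10.8 mm, which matches floor plus thickness. Now I return the containers, bottle first.

>>> move_arm(steps=[0,0,-0.05,0.01,0.3491,0,0.66,0,0,-0.05,0.01,0.3491,0,0.66,0,0,-0.05,0.01,0.3491,0,0.66,0,0,-0.05,0.01,0.3491,0,0.66,0,0,-0.05,0.01,0.3491,0,0.66,0,0,-0.05,0.01,0.3491,0,0.66,0,0,-0.05,0.01,0.3491,0,0.66,0,0,-0.05,0.01,0.3491,0,0.66,0,0,-0.05,0.01,0.3491,0,0.66,0,0,-0.05,0.01,0.3491,0,0.66])

```text
time: 31.95
tool_pos: [0.4683, -0.0009, 0.2201]
ee_rot: [3.141, 0.001, 1.326]
wrist_force: [0.2, 0.2, -0.4]
width: 0.0622
finger_force: 0.0
```

>>> move_arm(steps=[0,0,0,-0.0502,0.313,-0.04,0.66,0,0,0,-0.0502,0.313,-0.04,0.66,0,0,0,-0.0502,0.313,-0.04,0.66,0,0,0,-0.0502,0.313,-0.04,0.66,0,0,0,-0.0502,0.313,-0.04,0.66,0,0,0,-0.0502,0.313,-0.04,0.66,0,0,0,-0.0502,0.313,-0.04,0.66,0,0,0,-0.0502,0.313,-0.04,0.66,0,0,0,-0.0502,0.313,-0.04,0.66,0,0,0,-0.0502,0.313,-0.04,0.66,0,0,0,-0.0502,0.313,-0.04,0.66,0,0,0,-0.0502,0.313,-0.04,0.66])

```text
time: 33.15
tool_pos: [0.4186, 0.3119, 0.1804]
ee_rot: [3.141, -0.0, 1.325]
wrist_force: [-0.1, 0.2, 0.5]
width: 0.0623
finger_force: 0.0
```

>>> move_arm(steps=[0,0,0,0,0,0,0.66,0,0,0,0,0,0,0.66,0,0,0,0,0,0,0.66])

```text
time: 33.45
tool_pos: [0.418, 0.3129, 0.1801]
ee_rot: [3.141, -0.0, 1.327]
wrist_force: [0.4, 0.2, -0.1]
width: 0.062
finger_force: 0.0
```

>>> move_arm(steps=[0,0,0,0,0,-0.04,0.66,0,0,0,0,0,-0.08,0.66,0,0,0,0,0,-0.11,0.66,0,0,0,0,0,-0.1265,0.66,0,0,0,0,0,-0.1265,0.66,0,0,0,0,0,-0.1265,0.66,0,0,0,0,0,-0.1265,0.3,0,0,0,0,0,-0.1265,0.3,0,0,0,0,0,-0.1265,0.3,0,0,0,0,0,-0.1265,0.3,0,0,0,0,0,-0.1265,0.3,0,0,0,0,0,-0.1265,0.3])

```text
time: 34.65
tool_pos: [0.4189, 0.3136, 0.0551]
ee_rot: [3.14, -0.002, 1.327]
wrist_force: [-0.1, 0.1, 4.9]
width: 0.0453
finger_force: 30.0
```

>>> move_arm(steps=[0,0,0,0,0,0.04,0.3,0,0,0,0,0,0.08,0.3,0,0,0,0,0,0.12,0.3,0,0,0,0.018,-0.042,0.12,0.3,0,0,0,0.036,-0.084,0.12,0.3,0,0,0,0.054,-0.126,0.12,0.3,0,0,0,0.072,-0.168,0.12,0.3,0,0,0,0.09,-0.21,0.12,0.3,0,0,0,0.11,-0.254,0.12,0.3,0,0,0,0.11,-0.254,0.12,0.3,0,0,0,0.11,-0.254,0.12,0.3,0,0,0,0.11,-0.254,0.08,0.3])

```text
time: 35.85
tool_pos: [0.5318, 0.0599, 0.1389]
ee_rot: [3.129, -0.004, 1.327]
wrist_force: [1.3, 0.6, -2.4]
width: 0.045
finger_force: 30.0
```

>>> move_arm(steps=[0,0,0,0,0,-0.03,0.3,0,0,0,0,0,-0.055,0.3,0,0,0,0,0,-0.07,0.3,0,0,0,0,0,-0.0785,0.3,0,0,0,0,0,-0.0785,0.3,0,0,0,0,0,-0.0785,0.3,0,0,0,0,0,-0.0785,0.3,0,0,0,0,0,-0.079,0.3,0,0,0,0,0,-0.079,0.66,0,0,0,0,0,-0.079,0.66,0,0,0,0,0,-0.079,0.66,0,0,0,0,0,-0.079,0.66])

```text
time: 37.05
tool_pos: [0.5282, 0.0589, 0.0547]
ee_rot: [3.141, -0.0, 1.327]
wrist_force: [0.0, -0.4, 0.0]
width: 0.062
finger_force: 0.0
```

>>> move_arm(steps=[0,0,0,0,0,0.04,0.66,0,0,0,0,0,0.08,0.66,0,0,0,0,0,0.1255,0.66,0,0,0,-0.024,0.229,0.1255,0.66,0,0,0,-0.024,0.229,0.1255,0.66,0,0,0,-0.024,0.229,0.1255,0.66,0,0,0,-0.024,0.229,0.1255,0.66,0,0,0,-0.024,0.229,0.1255,0.66,0,0,0,-0.024,0.229,0.1255,0.66,0,0,0,-0.024,0.229,0.1255,0.66,0,0,0,-0.024,0.229,0.1255,0.66,0,0,0,-0.024,0.229,0.1255,0.66])

```text
time: 38.25
tool_pos: [0.5044, 0.2866, 0.1801]
ee_rot: [3.141, 0.0, 1.325]
wrist_force: [-0.1, 0.2, 0.2]
width: 0.0621
finger_force: 0.0
```

>>> move_arm(steps=[0,0,0,0,0,-0.04,0.66,0,0,0,0,0,-0.08,0.66,0,0,0,0,0,-0.11,0.66,0,0,0,0,0,-0.1265,0.66,0,0,0,0,0,-0.1265,0.66,0,0,0,0,0,-0.1265,0.66,0,0,0,0,0,-0.1265,0.66,0,0,0,0,0,-0.1265,0.3,0,0,0,0,0,-0.1265,0.3,0,0,0,0,0,-0.1265,0.3,0,0,0,0,0,-0.1265,0.3,0,0,0,0,0,-0.1265,0.3])

```text
time: 39.45
tool_pos: [0.5046, 0.2882, 0.0545]
ee_rot: [3.14, -0.001, 1.327]
wrist_force: [0.9, -0.2, 4.5]
width: 0.044
finger_force: 30.0
```

>>> move_arm(steps=[0,0,0,0,0,0.04,0.3,0,0,0,0,0,0.08,0.3,0,0,0,0.015,-0.045,0.08,0.3,0,0,0,0.03,-0.09,0.08,0.3,0,0,0,0.046,-0.134,0.08,0.3,0,0,0,0.046,-0.134,0.08,0.3,0,0,0,0.046,-0.134,0.08,0.3,0,0,0,0.046,-0.134,0.05,0.3,0,0,0,0.046,-0.134,0.025,0.3,0,0,0,0.046,-0.134,0.01,0.3,0,0,0,0.046,-0.134,0.001,0.3,0,0,0,0.046,-0.134,0.001,0.3])

```text
time: 40.65
tool_pos: [0.5497, 0.155, 0.0549]
ee_rot: [-3.141, -0.0, 1.328]
wrist_force: [0.4, -0.4, -1.4]
width: 0.0437
finger_force: 30.0
```

>>> move_arm(steps=[0,0,0,0,0,0,0.3,0,0,0,0,0,0,0.3,0,0,0,0,0,0,0.3,0,0,0,0,0,0,0.66,0,0,0,0,0,0,0.66,0,0,0,0,0,0,0.66,0,0,0,0,0,0,0.66,0,0,0,0,0,0.04,0.66,0,0,0,0,0,0.08,0.66,0,0,0,0,0,0.12,0.66,0,0,0,0,0,0.16,0.66,0,0,0,0,-0.05,0.18,0.66])

```text
time: 41.85
tool_pos: [0.5514, 0.1113, 0.2381]
ee_rot: [3.135, -0.005, 1.334]
wrist_force: [1.7, -0.0, 0.5]
width: 0.0622
finger_force: 0.0
```

```bash
python3 - <<'E'
from look import *
from fit import *
A=["bottle","canister"]
im=look("scene","s8",A); look("side","d8",A); look("wrist","w8",A)
G={"bottle":(.528,.059,.003,0),"canister":(.55,.154,.003,-.245)}
for t in G:
    for k in ["s8","w8","d8"]:
        V=pickle.load(open(k+".pkl","rb"))
        for s,p,uv in V["S"][t][:1]:
            r,f=fit(t,[(V["c"],p.astype(np.float32),np.zeros((420,560),bool))],G[t]); print(t,k,np.round(r,4),round(f,3))
save("s8",im[60:360]); o=get_obs(); print(o["time"],o["tool_pos"],o["qvel"].round(3) if hasattr(o["qvel"],"round") else "")
E
```

```text
s8 bottle 0.85 [301. 239.] 932 [0.544 0.058 0.086]
s8 canister 0.97 [348. 246.] 1015 [0.567 0.15  0.091]
d8 bottle 0.55 [331. 173.] 1033 [0.523 0.042 0.066]
d8 bottle 0.2 [292. 149.] 1003 [0.462 0.296 0.003]
d8 canister 0.78 [333. 142.] 341 [0.547 0.141 0.098]
d8 canister 0.45 [290. 148.] 987 [0.461 0.295 0.003]
w8 bottle 0.62 [269. 247.] 2404 [0.53  0.071 0.112]
w8 canister 0.93 [268. 160.] 2202 [0.55  0.156 0.099]
bottle s8 [0.5248 0.0603 0.003  0.1807] 0.049
bottle w8 [0.5258 0.0574 0.003  0.0679] 0.05
bottle d8 [ 0.5269  0.0627  0.003  -0.0288] 0.099
canister s8 [ 0.5491  0.1542  0.003  -0.2973] 0.062
canister w8 [ 0.5494  0.1545  0.003  -0.2433] 0.068
canister d8 [ 0.5746  0.2772  0.003  -0.3392] 0.585
42.3 [0.54942095 0.10829276 0.23159118] [ 0.002 -0.001 -0.007 -0.004 -0.    -0.002]
```

View pics/s8.png

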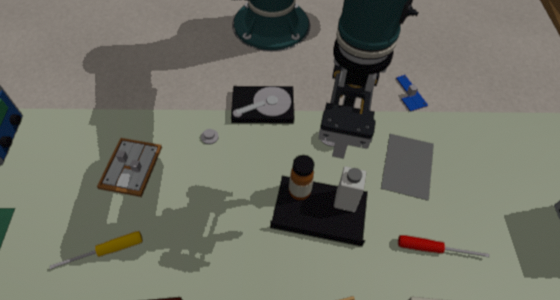

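The scene crop shows the bottle at (301,180) and the canister at (350,188) back on the stand, within about 2–3 mm of their start spots. Both plates are in the tray at (130,165), and the gripper is clear.

```bash
python3 -c "
from bench import *
print(close_job())"
```

```text
the job is handed in; nothing more can be done
None
```

I handed the job in at about 42 s (the verdict wasn't shown): by my last measurements both plates lie flat and nested in the tray, and the bottle and canister stand on the stand about 1–3 mm from their start spots.

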